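# Clamp a sample tube in the bench mixer to the click

### The arm

A 6-joint arm with a two-finger parallel gripper is mounted at the origin on the work surface. World frame = base frame: x ahead of the robot, y to its left, z up, the work surface at z = 0. Lengths are in m, angles in degrees, forces in N, time in s.
With the tool pointing down it reaches from about 0.325 to 0.875 m from the base axis. Payload 4.4 kg.
Tool frame: the origin (TCP) lies midway between the tips of the shut fingers; the grasp point (between the pads) lies 19 mm behind it; y points along the fingers, z is the direction in which the jaws open and shut, and the axes are right-handed (so a half turn about y gives the same grasp; the last joint's range is limited). The gripper opens to 85 mm and grips with 20 to 120 N. Pads are 22 mm wide; open, the fingers measure 114 mm over their backs; the gripper's body (76 mm by 85 mm) begins 54 mm behind the grasp point. The pads swing forward as they close: fully open they stand 13 mm farther back than shut.
Start: joints at [-74.57, 11.837, 88.321, -0, 79.842, -8.623], TCP at [0.234, -0.525, 0.231] pointing down, gripper open.
Joint ranges: [-156.59, 156.59], [-49.26, 127.26], [12.9, 141.05], [-63.56, 243.56], [4.71, 150.69], [-161.64, 161.64]. Speed limits (degrees/s): [159.86, 159.86, 180, 180, 180, 180].

### API

Orientations are given as [roll, pitch, yaw] about the fixed x, y, z axes, in that order (R = Rz(yaw) Ry(pitch) Rx(roll)).
In Python, from cell import robot gives the robot as it stands.
- The arm moves only by the tool apply_moves, never from a script. Its argument "plan" is a list of rows, each a list of 6 numbers: the shift along the tool's x, y, z in m, then the turn, a rotation vector about the tool's x, y, z in degrees. In form: [[dx, dy, dz, ax, ay, az], ...]. A call has 1 to 20 rows; each row shifts and turns the commanded pose from where the row before left it, along the tool's axes as they then stand; what a row does not reach is not made up. A row lasts 1/8 s, in which the tool goes at most 62.5 mm and 10.7 degrees, less where a joint would pass 70% of its speed; a pose out of reach is approached as far as the arm can. A call is refused whole if a number of a shift passes 0.0625 or a number of a turn 10.7, either way. A call with a gripper value outside its range is refused whole. "fingers" is the finger opening in m, from 0 to 0.0854, set as the call begins (left out, the last holds). The fingers move at their own pace and stop on an object; "squeeze" is the grip in N (left out, the last holds). Time passes only in rows, so rows that do not move let the fingers close. It gives the time, the measured TCP pose, the force and the opening at its end, in the units of the state.
- robot.sense(): the state, without advancing time (a new reading comes with each control period).
- robot.grab_frame(name): name is "scene" or "side" or "wrist"; returns the picture (420x560x3 uint8, blue, green, red); there is no depth.
- robot.camera_model(name): a dict with "K" (3x3 intrinsics, pixels), "R" (3x3) and "t" (3): a world point X has camera coordinates R X + t; the wrist camera has in their place "hand_eye" (4x4, takes a point from camera to tool coordinates, whose origin is the TCP and whose axes are the tool frame's). Camera axes: x right, y down, z forward; pixel columns grow to the right and rows downward; lengths in m; the calibration is good to about 2 mm. A picture is of the moment at which its call begins: read the wrist's pose just before it. camera_model takes no time and is no camera call.
- robot.hand_in(): hands the job in, once; it reports no verdict.
The state is a dict: "clock": time; "q": joint angles; "joint_vel": joint speeds; "effort": joint torques, N m; "tool_pos": TCP position; "eef_rot": TCP orientation; "wrist_force": force on the tool from outside, world axes, zero at the start; "ft_torque": the same for the moment, N m; "opening": opening from 0.0 (shut) to 1.0 (fully open).
Only numpy, scipy, OpenCV 4.12 (cv2) and the standard library are available. Lean on these libraries where they do the work, as an engineer would, in place of code of your own. Each camera call takes 0.05 s, during which the arm holds its last target. There are 200 camera calls.

### The job

Take the tall capped sample tube from the rack and set it upright on the rubber pad in the mixer's clamp, between the V-block and the open jaw. Then close the jaw with the black knob, turning it clockwise until the knob slips and clicks at its set torque, and stop there: turned on past the click it crushes the tube. Set the tube down gently, let go at the end and leave the other things as they are.

Things in the scene. Friction and masses are not known exactly. Their poses are not given: they have to be found in the camera images.
- tube_mid (a point): The tall sample tube, the only tall one of three in the rack: clear round body 30 mm in diameter, flat foot, paper label, red cap 34 mm in diameter and 25 mm high; 115 mm high over all, about 60 g. This point is its centre, 57.5 mm above the foot; the middle of the cap is 45 mm above it. z runs up the tube. It starts upright in a rack hole.
- rack: White plastic block rack, fixed, 120 x 270 x 50 mm (x, y, z). Origin: centre of its underside. The three tube holes lie in a row along its y axis at x = -15 mm, y = -85, 0 and 85 mm; each is 32.5 mm wide and 35 mm deep (floor 15 mm above the bench).
- short_a_mid (a point): A short capped tube in the rack, 30 mm in diameter (cap 34 mm), 75 mm high; this point is its centre. Not to be moved.
- short_b_mid (a point): The other short capped tube in the rack, the same size; this point is its centre. Not to be moved.
- mixer: Bench mixer, fixed: white base 150 x 270 mm, top 45 mm above the bench. Origin: centre of its underside. In line along its y: the V-block (-y end), pad, jaw, and the grey gear housing with the knob (+y end). The jaw is an upright aluminium plate 40 mm wide, 12 thick, its top 90 mm above the bench, on a toothed bar; it slides along y and stays where it is left.
- v_block: Fixed aluminium V-block, 50 mm high on the mixer's base, open towards the jaw (+y), its two faces at 45 degrees to the slide. Origin: on the mixer's base top, at the centre of a 30 mm tube that lies fully in the V (the pad's centre). Axes: the mixer's.
- seat: Round black rubber pad on the mixer's base, 38 mm in diameter, 3 mm thick, on which the tube stands between V-block and jaw. Origin: centre of the pad's underside, 45 mm above the bench; the tube's foot is 3 mm above it. A tube fully in the V is centred on it. Axes: the mixer's, +y from the V-block to the jaw and knob, z up. The open jaw leaves the tube 4 to 15 mm of play along y.
- knob_grip (a point): Torque-limiting clamp knob, vertical axis, 145 mm from the pad's centre along the mixer's +y: a black upright bar grip 52 mm long (x of this point), 16 thick (y), 40 high, on a grey disc 58 mm across. This point is on the axis, 26 mm above the disc, 14 mm below the bar's top. Yaw turns with the knob. Clockwise from above closes the jaw, 6 mm per radian; often more than one grasp is needed.
- knob_top (a point): Top of the same knob's bar, on the axis. Inside is a clutch: turning takes about 0.3 N m while the jaw runs free (when stopped it may hold less, or as much backwards). With the tube tight, torque climbs within 0.2 rad to about 0.55, then the knob slips 0.26 rad with the jaw still, falling to about 0.2 (the click), then comes up solid and overtightens. Let go, it springs back over the slip.
- tip_box: Blue box of pipette tips with a white tray on top, 85 x 120 x 73 mm, 0.5 kg, on the bench. Origin: centre of its underside. Not to be moved.
- pen: Black and clear pen lying on the bench, 140 mm long (x), 11 mm thick. Origin: under its middle. Not to be moved.
Not all that is in view belongs to the job. Leave any turquoise look-alike of the part that bears tube_mid alone.

How it is judged:
By the outcome, as a careful person would: the job done as asked, in the order asked, and still so for the second after the job is handed in, with the robot touching nothing.
It also fails if it takes over 72 s, if anything falls off the work surface, if the arm or the gripper's body presses on something with over 40 N, if the wrist force passes 120 N, or if a joint passes its speed limit or range.

## Working session

There is one attempt and no reset: what is moved stays moved. The work goes in short steps, Python scripts to look and compute and a tool call to move; the robot and the scene stay as the last step left them, time stands still between calls to the robot, and variables do not carry over. Pictures are saved under pics/ and viewed, about 8 in all and at most 12, crops included, and the job is handed in when it is done.

Besides the shell and the picture viewer there is one more tool, called after ">>>" by a JSON object that holds its "fn" and its "kwargs". apply_moves: Moves the arm, as the interface text tells. Its arguments: {"type":"object","properties":{"plan":{"type":"array"},"fingers":{"type":"number"},"squeeze":{"type":"number"}},"required":["plan"]}

```bash
ls; mkdir -p pics; python3 - <<'E'
from cell import robot
import cv2,numpy as np
np.set_printoptions(precision=4,suppress=True)
print(robot.sense())
for n in("scene","side","wrist"):
    cv2.imwrite(f"pics/{n}0.png",robot.grab_frame(n)); print(n,robot.camera_model(n))
cv2.imwrite("pics/both0.png",np.hstack([cv2.imread("pics/scene0.png"),cv2.imread("pics/side0.png")]))
E
```

```text
pics
{'clock': 0.0, 'q': array([-74.572 ,  11.8839,  88.4054,  -0.0015,  79.8411,  -8.6222]), 'joint_vel': array([ 0.0212,  0.0087,  0.0412, -0.002 ,  0.0614,  0.0983]), 'effort': array([ -0.0005, -38.3038, -29.1601,  -0.0005,   0.0105,   0.    ]), 'tool_pos': array([ 0.2341, -0.5243,  0.2301]), 'eef_rot': array([ -90.1291,    0.0181, -155.9495]), 'wrist_force': array([-0.7707, -0.8015, -0.5423]), 'ft_torque': array([-0.0027,  0.0231, -0.0341]), 'opening': 1.0009625644136602}
scene {'K': array([[478.0727,   0.    , 272.4407],
       [  0.    , 478.0727, 206.4175],
       [  0.    ,   0.    ,   1.    ]]), 'R': array([[ 0.6717,  0.7407,  0.0126],
       [ 0.5474, -0.4849, -0.6821],
       [-0.4991,  0.4651, -0.7312]]), 't': array([-0.4003, -0.2722,  1.4879])}
side {'K': array([[404.3212,   0.    , 281.3732],
       [  0.    , 404.3212, 207.5471],
       [  0.    ,   0.    ,   1.    ]]), 'R': array([[-0.9676, -0.2526,  0.0002],
       [-0.1509,  0.5776, -0.8022],
       [ 0.2025, -0.7763, -0.597 ]]), 't': array([0.5762, 0.179 , 0.826 ])}
wrist {'K': array([[344.1371,   0.    , 282.3024],
       [  0.    , 344.1371, 210.3028],
       [  0.    ,   0.    ,   1.    ]]), 'hand_eye': array([[ 0.0001,  0.959 ,  0.2836, -0.0717],
       [-0.0005, -0.2836,  0.959 , -0.1428],
       [ 1.    , -0.0002,  0.0004, -0.0002],
       [ 0.    ,  0.    ,  0.    ,  1.    ]])}
```

View pics/scene0.png

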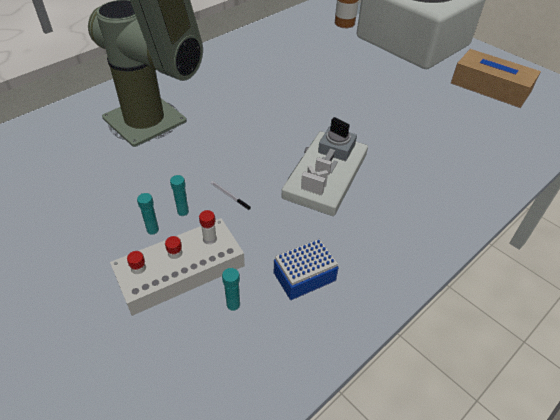

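View pics/side0.png

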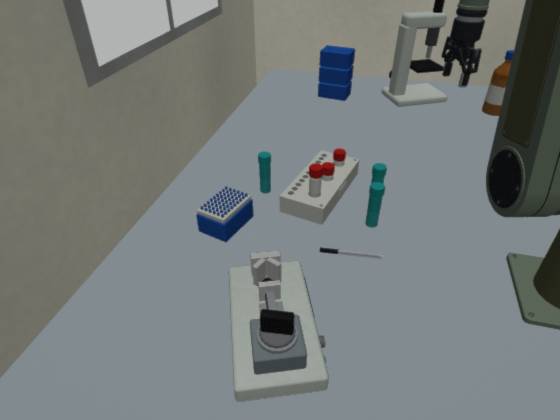

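The scene picture shows the tall tube's cap at (207,218) and short caps at (136,260) and (173,244). The knob bar is at (340,127), with the V-block and jaw around (315,180) and (325,165). The side picture shows the tall cap at (316,171), the knob at (277,322), the jaw at (270,292) and the V-block at (266,268).

```bash
cat > h.py <<'E'
from cell import robot
import cv2,numpy as np
from scipy.spatial.transform import Rotation as Ro
np.set_printoptions(precision=4,suppress=True)
def cam(n,s=None):
    m=robot.camera_model(n)
    if "R" in m: return m["K"],m["R"],m["t"]
    s=s or robot.sense(); T=np.eye(4); T[:3,:3]=Ro.from_euler("xyz",s["eef_rot"],degrees=True).as_matrix(); T[:3,3]=s["tool_pos"]
    W=np.linalg.inv(T@m["hand_eye"]); return m["K"],W[:3,:3],W[:3,3]
def plane(c,px,z):
    K,R,t=c; p=np.atleast_2d(px).astype(float)
    d=(np.linalg.inv(K)@np.c_[p,np.ones(len(p))].T).T@R; o=-R.T@t
    return o+d*((z-o[2])/d[:,2])[:,None]
def tri(c1,p1,c2,p2):
    P=[c[0]@np.c_[c[1],c[2]] for c in(c1,c2)]
    X=cv2.triangulatePoints(P[0],P[1],np.array(p1,float).reshape(2,1),np.array(p2,float).reshape(2,1)).ravel(); return X[:3]/X[3]
def proj(c,X):
    y=(c[1]@np.atleast_2d(X).T).T+c[2]; y=(c[0]@y.T).T; return y[:,:2]/y[:,2:]
def blobs(mask,mn=20):
    n,_,st,ce=cv2.connectedComponentsWithStats(mask.astype(np.uint8)); return [(ce[i],st[i]) for i in range(1,n) if st[i,4]>=mn]
def red(im):
    b,g,r=[im[...,i].astype(int) for i in range(3)]; return (r>110)&(g<70)&(b<70)
E
python3 - <<'E'
from h import *
S=cv2.imread("pics/scene0.png");D=cv2.imread("pics/side0.png");cs,cd=cam("scene"),cam("side")
rs=blobs(red(S));rd=blobs(red(D))
for c,s in rs: print("S",c,s,plane(cs,c,.1175 if c[0]>190 else .08))
for c,s in rd: print("D",c,s,plane(cd,c,.1175 if c[0]<320 else .08))
a=max(rs,key=lambda b:b[0][0])[0];b=min(rd,key=lambda b:b[0][0])[0];print("tall",tri(cs,a,cd,b))
# knob bar
for n,im,(x0,y0,x1,y1),c in(("S",S,(320,110,360,145),cs),("D",D,(250,300,305,345),cd)):
    m=np.zeros(im.shape[:2],bool);m[y0:y1,x0:x1]=im[y0:y1,x0:x1].max(2)<35
    print(n,[(c0,s) for c0,s in blobs(m)])
big=np.hstack([cv2.resize(S[100:220,265:385],None,fx=3.3,fy=3.3,interpolation=2),cv2.resize(D[240:400,210:370],(396,396),interpolation=2)])
cv2.imwrite("pics/mix.png",big)
E
```

```text
S [206.2615 215.8   ] [199 210  15  13 130] [[ 0.5452 -0.1539  0.1175]]
S [172.3214 241.8929] [165 236  15  13 140] [[ 0.5286 -0.2385  0.08  ]]
S [134.5548 256.8323] [127 251  16  13 155] [[ 0.5092 -0.322   0.08  ]]
D [339.5208 151.1042] [334 149  12   5  48] [[ 0.5141 -0.3417  0.08  ]]
D [321.063  166.0236] [309 163  25   8 127] [[ 0.5503 -0.2472  0.08  ]]
tall [ 0.5453 -0.1593  0.1268]
S [(array([339.2747, 127.3348]), array([331, 118,  18,  20, 233], dtype=int32))]
D [(array([276.6282, 321.8271]), array([261, 310,  33,  25, 694], dtype=int32))]
```

View pics/mix.png

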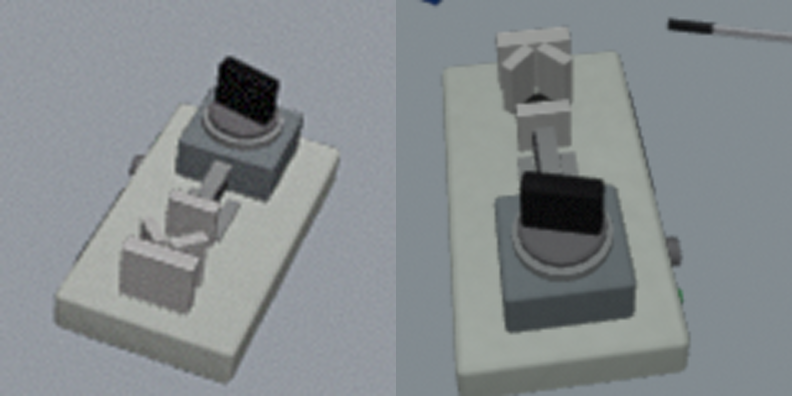

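The crop shows the mixer with the bar grip roughly across the slide. The V-block is at the near end, the jaw is open with a gap, and the pad shows dark between them.

```bash
python3 - <<'E'
from h import *
cs,cd=cam("scene"),cam("side")
print("S corners",plane(cs,[(282.3,189.4),(334.7,207.6),(367.4,145.5)],.045)[:,:2])
print("D corners",plane(cd,[(229.8,268.3),(299.3,262.2),(326.8,379.4),(235.9,391.5)],.045)[:,:2])
print("knob",tri(cs,(339.3,127.3),cd,(276.6,321.8)))
# bar top ends : S left crop (222,60),(279,92)... side crop top face
f=lambda x,y:(265+x/3.3,100+y/3.3); g=lambda x,y:(210+(x-396)/2.475,240+y/2.475)
print("bartop",tri(cs,f(222,60),cd,g(602,180)),tri(cs,f(277,93),cd,g(524,175)))
S=cv2.imread("pics/scene0.png");D=cv2.imread("pics/side0.png")
def tq(im): h=cv2.cvtColor(im,cv2.COLOR_BGR2HSV); return (abs(h[...,0].astype(int)-88)<8)&(h[...,1]>130)
for n,im,c in(("S",S,cs),("D",D,cd)):
  for ce,s in blobs(tq(im),60):
    print(n,s,"base",plane(c,(s[0]+s[2]/2,s[1]+s[3]-4),0)[0,:2],"top@.115",plane(c,(s[0]+s[2]/2,s[1]+4),.115)[0,:2])
E
```

```text
S corners [[0.5445 0.0798]
 [0.6767 0.1333]
 [0.5754 0.3781]]
D corners [[0.6672 0.1415]
 [0.534  0.0885]
 [0.4359 0.3307]
 [0.5665 0.3851]]
knob [0.526  0.3013 0.1196]
bartop [0.5026 0.2947 0.1401] [0.5543 0.3007 0.1347]
S [170 175  18  40 436] base [ 0.3942 -0.1405] top@.115 [ 0.4055 -0.1303]
S [137 193  21  41 477] base [ 0.3955 -0.235 ] top@.115 [ 0.4073 -0.2186]
S [222 268  17  42 539] base [ 0.6997 -0.2171] top@.115 [ 0.6971 -0.2074]
D [258 152  12  41 394] base [ 0.7025 -0.2165] top@.115 [ 0.6949 -0.2012]
D [366 163  20  64 728] base [ 0.3871 -0.1416] top@.115 [ 0.4083 -0.2187]
```

>>> {"fn": "apply_moves", "kwargs": {"plan": [[-0.0483, 0, -0.0233, 0, -6, 0], [-0.0483, 0, -0.0233, 0, 0, 0], [-0.0483, 0, -0.0233, 0, 0, 0], [-0.0483, 0, -0.0233, 0, 0, 0], [-0.0483, 0, -0.0233, 0, 0, 0], [-0.0483, 0, -0.0233, 0, 0, 0], [-0.0483, 0, -0.0233, 0, 0, 0], [-0.0483, 0, -0.0233, 0, 0, 0], [0, 0, 0, 0, -8, 0], [0, 0, 0, 0, -8, 0], [0, 0, 0, 0, -8, 0], [0, 0, 0, 0, -8, 0], [0, 0, 0, 0, -8, 0], [0, 0, 0, 0, -8, 0], [0, 0, 0, 0, 0, 0]]}}

```text
clock: 2.02
tool_pos: [0.4797, -0.1735, 0.2309]
eef_rot: [-90.0, 0.0, -102.0]
wrist_force: [0.2, 0.1, 0.1]
opening: 1.001
```

```bash
cat >> h.py <<'E'
def go(tgt,s=None):
    s=s or robot.sense(); R=Ro.from_euler("xyz",s["eef_rot"],degrees=True).as_matrix()
    return R.T@(np.array(tgt)-s["tool_pos"])
E
python3 - <<'E'
from h import *
s=robot.sense();im=robot.grab_frame("wrist");c=cam("wrist",s);cv2.imwrite("pics/w1.png",im)
for ce,st in blobs(red(im),100):
    m=red(im).astype(np.uint8); x,y,w,h=st[:4]
    cn=max(cv2.findContours(m[y:y+h,x:x+w].copy(),cv2.RETR_EXTERNAL,cv2.CHAIN_APPROX_NONE)[0],key=len)
    print(st,(x+w/2,y+h/2),plane(c,(x+w/2,y+h/2),.13),plane(c,(x+w/2,y+h/2),.09))
print(proj(c,[[.545,-.155,.13]]))
E
```

```text
[ 354  147   45   46 1601] (np.float64(376.5), np.float64(170.0)) [[ 0.5512 -0.1582  0.13  ]] [[ 0.5606 -0.1673  0.09  ]]
[338 240  36  33 932] (np.float64(356.0), np.float64(256.5)) [[ 0.5269 -0.2216  0.13  ]] [[ 0.5323 -0.2411  0.09  ]]
[332 323  34  29 732] (np.float64(349.0), np.float64(337.5)) [[ 0.5103 -0.2927  0.13  ]] [[ 0.513  -0.3238  0.09  ]]
[[367.2    167.3966]]
```

View pics/w1.png

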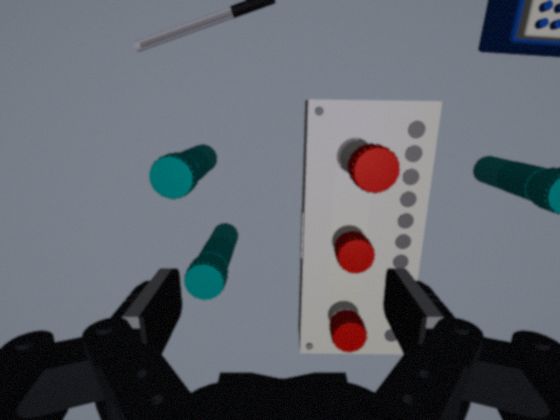

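The wrist picture shows the tall cap's top at (376,169), the short caps at (355,252) and (349,331), and the turquoise look-alikes well clear.

>>> {"fn": "apply_moves", "kwargs": {"plan": [[-0.0155, 0, 0.032, 0, 0, 0], [-0.015, 0, 0.032, 0, 0, 0], [0, 0, 0, 0, 0, 0], [0, 0, 0, 0, 0, 0]]}}

```text
clock: 2.58
tool_pos: [0.5482, -0.157, 0.2308]
eef_rot: [-90.1, -0.0, -102.0]
wrist_force: [-0.5, -1.2, -0.7]
opening: 0.997
```

```bash
python3 - <<'E'
from h import *
s=robot.sense();im=robot.grab_frame("wrist");c=cam("wrist",s);cv2.imwrite("pics/w2.png",im)
print(s["tool_pos"],s["eef_rot"])
for ce,st in blobs(red(im),100):
    x,y,w,h=st[:4]; p=(x+w/2,y+h/2)
    print(st,p,plane(c,p,.13),plane(c,p,.09),"dia",w/c[0][0,0]*(s["tool_pos"][2]+.1428-.13))
E
```

```text
[ 0.5482 -0.157   0.2308] [ -90.0828   -0.0024 -101.9954]
[ 265  190   45   42 1453] (np.float64(287.5), np.float64(211.0)) [[ 0.5513 -0.1583  0.13  ]] [[ 0.5494 -0.1701  0.09  ]] dia 0.03185325939808921
[267 271  36  31 854] (np.float64(285.0), np.float64(286.5)) [[ 0.5367 -0.2189  0.13  ]] [[ 0.5324 -0.2406  0.09  ]] dia 0.025482607518471367
[268 350  33  28 689] (np.float64(284.5), np.float64(364.0)) [[ 0.5212 -0.2908  0.13  ]] [[ 0.5143 -0.3243  0.09  ]] dia 0.023359056891932087
```

>>> {"fn": "apply_moves", "kwargs": {"plan": [[0, 0.035, 0.003, 0, 0, 0], [0, 0.04, 0, 0, 0, 0], [0, 0.035, 0, 0, 0, 0], [0, 0.025, 0, 0, 0, 0], [0, 0, 0, 0, 0, 0], [0, 0, 0, 0, 0, 0]]}}

```text
clock: 3.38
tool_pos: [0.5522, -0.1583, 0.0976]
eef_rot: [-89.9, -0.0, -102.0]
wrist_force: [-0.4, 0.0, 0.8]
opening: 1.002
```

>>> {"fn": "apply_moves", "kwargs": {"plan": [[0, 0, 0, 0, 0, 0], [0, 0, 0, 0, 0, 0], [0, 0, 0, 0, 0, 0], [0, 0, 0, 0, 0, 0], [0, 0, 0, 0, 0, 0], [0, 0, 0, 0, 0, 0], [0, 0, 0, 0, 0, 0], [0, 0, 0, 0, 0, 0]], "fingers": 0.02, "squeeze": 35}}

```text
clock: 4.38
tool_pos: [0.5522, -0.1578, 0.0971]
eef_rot: [-89.9, -0.0, -101.9]
wrist_force: [-1.5, -0.5, 5.5]
opening: 0.388
```

>>> {"fn": "apply_moves", "kwargs": {"plan": [[0, -0.015, 0, 0, 0, 0], [0, -0.025, 0, 0, 0, 0], [0, -0.03, 0, 0, 0, 0], [0, -0.04, 0, 0, 0, 0], [0, -0.03, 0, 0, 0, 0], [0, -0.01, 0, 0, 0, 0], [0, 0, 0, 0, 0, 0]]}}

```text
clock: 5.25
tool_pos: [0.5518, -0.1576, 0.2464]
eef_rot: [-90.0, -0.0, -101.9]
wrist_force: [-0.2, -0.2, -1.0]
opening: 0.388
```

```bash
python3 - <<'E'
from h import *
s=robot.sense();print(s["tool_pos"],s["q"],s["wrist_force"],go([.545,.10,.25],s))
E
```

```text
[ 0.5518 -0.1576  0.2464] [-24.5848  11.0189  87.4753   0.0009  81.4809 -12.6374] [-0.204  -0.1545 -0.9579] [-0.2507 -0.0036 -0.0599]
```

>>> {"fn": "apply_moves", "kwargs": {"plan": [[-0.025, 0, -0.001, 0, 0, 0], [-0.045, 0, -0.0015, 0, 0, 0], [-0.055, 0, -0.002, 0, 0, 0], [-0.055, 0, -0.002, 0, 0, 0], [-0.055, 0, -0.002, 0, 0, 0], [-0.048, 0, -0.001, 0, 0, 0], [0, 0, 0, 0, -8.6, 0], [0, 0, 0, 0, -8.6, 0], [0, 0, 0, 0, -8.6, 0], [0, 0, 0, 0, -8.7, 0], [0, 0, 0, 0, 0, 0], [0, 0, 0, 0, 0, 0]]}}

```text
clock: 6.75
tool_pos: [0.6004, 0.1211, 0.2449]
eef_rot: [-90.1, 0.0, -67.6]
wrist_force: [0.4, 0.5, -0.5]
opening: 0.384
```

```bash
python3 - <<'E'
from h import *
s=robot.sense();im=robot.grab_frame("wrist");cv2.imwrite("pics/w3.png",im);c=cam("wrist",s)
import json;json.dump({k:s[k].tolist() for k in("tool_pos","eef_rot")},open("s3.json","w"))
print(s["tool_pos"],s["eef_rot"],proj(c,[[.582,.167,.048]]))
E
```

```text
[0.6004 0.1211 0.2449] [-90.1316   0.0467 -67.5715] [[283.7154 133.186 ]]
```

View pics/w3.png

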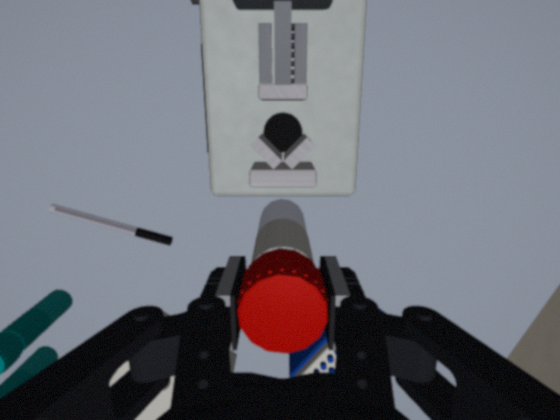

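The wrist picture shows the pad as a black disc near (283,131), the V-block at (283,160), the jaw plate at (283,92), and the mixer square to the image.

```bash
python3 - <<'E'
from h import *
import json
s={k:np.array(v) for k,v in json.load(open("s3.json")).items()};c=cam("wrist",s);im=cv2.imread("pics/w3.png")
m=np.zeros(im.shape[:2],bool);m[105:150,255:310]=im[105:150,255:310].max(2)<45
for ce,st in blobs(m): 
    print(ce,st); x,y,w,h=st[:4]
    pc=plane(c,(x+w/2,y+w/2),.048)[0]; print("pad",pc)
# jaw top edges: column profile
g=cv2.cvtColor(im,6).astype(int); print(g[80:112,270:296].mean(1).round())
print(g[92,250:316])
u=np.array([-np.sin(np.radians(22.4)),np.cos(np.radians(22.4))])
for yy in(84,98,100): print(yy,"along from pad",(plane(c,(283,yy),.09)[0,:2]-pc[:2])@u)
# base edges
for yy in(60,180):
    r=g[yy]; L=[i for i in range(190,240) if r[i+1]-r[i-1]>30]; Rr=[i for i in range(340,380) if r[i-1]-r[i+1]>30]; print(yy,L,Rr)
    if L and Rr: a=plane(c,[(np.mean(L),yy),(np.mean(Rr),yy)],.045); print(a.mean(0),np.linalg.norm(a[0]-a[1]))
E
```

```text
[282.435  130.8821] [264 114  37  36 984]
pad [0.5807 0.1672 0.048 ]
[108. 108. 110. 117. 130. 144. 152. 154. 154. 155. 155. 154. 154. 154.
 154. 154. 153. 148. 132. 113. 121. 148. 161. 163. 163. 164. 163. 163.
 163. 162. 161. 155.]
[162 162 162 162 164 162 159 151 139 141 151 152 153 152 153 153 153 154
 154 152 153 156 153 155 152 154 154 154 157 156 154 154 153 151 152 154
 155 155 156 156 155 155 156 155 156 156 157 156 157 158 157 155 156 153
 153 149 143 144 154 159 159 159 160 159 161 162]
84 along from pad 0.04131457845899033
98 along from pad 0.030478246152295
100 along from pad 0.02891077256704694
60 [203, 204] []
180 [] []
```

```bash
python3 - <<'E'
from h import *
import json
s={k:np.array(v) for k,v in json.load(open("s3.json")).items()};c=cam("wrist",s);im=cv2.imread("pics/w3.png")
m=(im[...,2]>190)&(im[...,1]<60)
for ce,st in blobs(m,500):
    x,y,w,h=st[:4];print(st); print("cap off in tool",go(plane(c,(x+w/2,y+h/2),.2449+.0325)[0],s))
print("foot",go(plane(c,(282.5,221),.2449-.0826)[0],s),go(plane(c,(282.5,218),.2449-.0826)[0],s))
u=np.array([-np.sin(np.radians(22.4)),np.cos(np.radians(22.4))])
t=np.array([.5807,.1672])+.0025*u; print(t,go([*t,.245],s))
E
```

```text
foot [ 0.0022  0.0826 -0.0003] [ 0.      0.0826 -0.0003]
[0.5797 0.1695] [-0.0526 -0.0001 -0.0006]
```

>>> {"fn": "apply_moves", "kwargs": {"plan": [[-0.02, 0, -0.0005, 0, 0, 0], [-0.02, 0, 0, 0, 0, 0], [-0.012, 0, 0, 0, 0, 0], [0, 0, 0, 0, 0, 0], [0, 0, 0, 0, 0, 0]]}}

```text
clock: 7.42
tool_pos: [0.5807, 0.169, 0.2464]
eef_rot: [-90.0, -0.0, -67.4]
wrist_force: [-0.3, -0.2, -0.1]
opening: 0.387
```

>>> {"fn": "apply_moves", "kwargs": {"plan": [[0, 0.015, 0, 0, 0, 0], [0, 0.025, 0, 0, 0, 0], [0, 0.025, 0, 0, 0, 0], [0, 0.02, 0, 0, 0, 0], [0, 0.012, 0, 0, 0, 0], [0, 0.006, 0, 0, 0, 0], [0, 0.003, 0, 0, 0, 0], [0, 0, 0, 0, 0, 0], [0, 0, 0, 0, 0, 0]]}}

```text
clock: 8.55
tool_pos: [0.5812, 0.169, 0.1411]
eef_rot: [-89.9, -0.0, -67.4]
wrist_force: [0.4, -0.7, -0.9]
opening: 0.393
```

```bash
python3 - <<'E'
from h import *
s=robot.sense();print(s["tool_pos"],s["wrist_force"],s["q"])
S=robot.grab_frame("scene");D=robot.grab_frame("side")
cv2.imwrite("pics/p1.png",np.hstack([cv2.resize(S[100:220,265:385],None,fx=3.3,fy=3.3,interpolation=2),cv2.resize(D[220:360,210:350],(396,396),interpolation=2)]))
E
```

```text
[0.5812 0.169  0.1411] [ 0.3606 -0.7038 -0.9127] [  8.0317  20.2424  88.8763  -0.0085  70.8044 -14.5195]
```

View pics/p1.png

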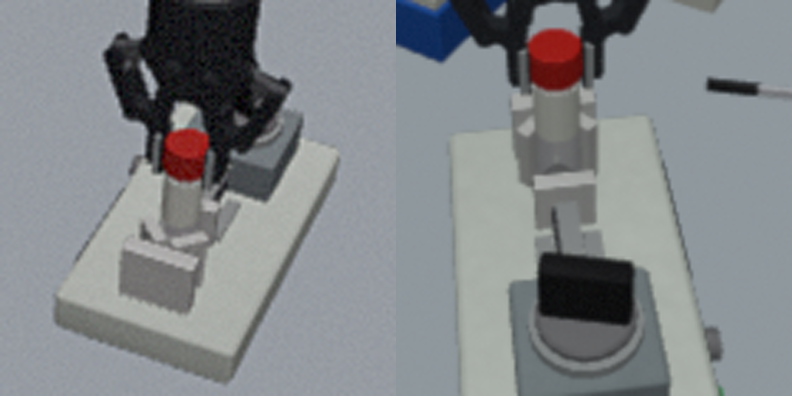

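The tube hangs upright between the V-block and the jaw, with no contact yet. Next I lower it gently.

>>> {"fn": "apply_moves", "kwargs": {"plan": [[0, 0.003, -0.001, 0, 0, 0], [0, 0.003, 0, 0, 0, 0], [0, 0.002, 0, 0, 0, 0], [0, 0.001, 0, 0, 0, 0], [0, 0, 0, 0, 0, 0]]}}

```text
clock: 9.28
tool_pos: [0.5797, 0.1686, 0.1311]
eef_rot: [-90.0, 0.0, -67.4]
wrist_force: [-0.1, 0.0, 0.3]
opening: 0.386
```

>>> {"fn": "apply_moves", "kwargs": {"plan": [[0, 0.001, 0, 0, 0, 0], [0, 0, 0, 0, 0, 0]]}}

```text
clock: 9.52
tool_pos: [0.5798, 0.1686, 0.1303]
eef_rot: [-90.0, 0.0, -67.4]
wrist_force: [0.2, 0.0, -0.2]
opening: 0.386
```

>>> {"fn": "apply_moves", "kwargs": {"plan": [[0, 0.0008, 0, 0, 0, 0], [0, 0, 0, 0, 0, 0]]}}

```text
clock: 9.78
tool_pos: [0.5799, 0.1686, 0.1301]
eef_rot: [-90.0, -0.0, -67.4]
wrist_force: [-0.6, 0.4, 3.2]
opening: 0.387
```

>>> {"fn": "apply_moves", "kwargs": {"plan": [[0, 0.0003, 0, 0, 0, 0], [0, 0, 0, 0, 0, 0], [0, 0, 0, 0, 0, 0], [0, 0, 0, 0, 0, 0], [0, 0, 0, 0, 0, 0]], "fingers": 0.075}}

```text
clock: 10.4
tool_pos: [0.5797, 0.1686, 0.1291]
eef_rot: [-90.0, -0.0, -67.4]
wrist_force: [0.2, 0.4, 0.3]
opening: 0.874
```

>>> {"fn": "apply_moves", "kwargs": {"plan": [[0, -0.015, 0, 0, 0, 0], [0, -0.03, 0, 0, 0, 0], [0, -0.03, 0, 0, 0, 0], [0, -0.02, 0, 0, 0, 0], [0, -0.005, 0, 0, 0, 0], [0, 0, 0, 0, 0, 0]]}}

```text
clock: 11.15
tool_pos: [0.5798, 0.1686, 0.2296]
eef_rot: [-90.0, -0.0, -67.4]
wrist_force: [-0.2, -0.4, 0.4]
opening: 0.877
```

```bash
python3 - <<'E'
from h import *
s=robot.sense();print(s["tool_pos"],s["eef_rot"],s["ft_torque"])
im=robot.grab_frame("wrist");cv2.imwrite("pics/w4.png",im);c=cam("wrist",s)
import json;json.dump({k:s[k].tolist() for k in("tool_pos","eef_rot")},open("s4.json","w"))
print(proj(c,[[.526,.301,.139]]))
E
```

```text
[0.5798 0.1686 0.2296] [-89.9605  -0.0118 -67.4473] [ 0.039  -0.0206 -0.0038]
[[284.7347 -16.0914]]
```

View pics/w4.png

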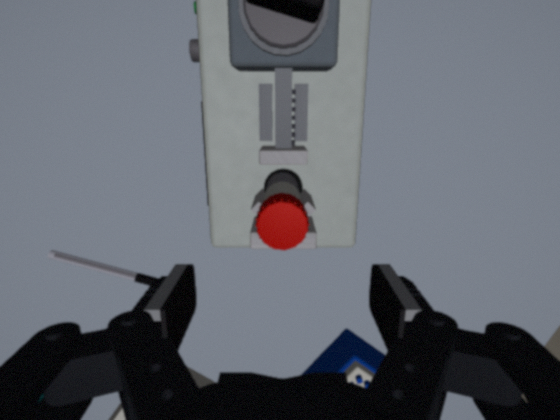

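The tube stands upright on the pad (cap at (282,222)), the fingers are clear, the jaw is at (283,157) and the knob is at the top edge. Next I go above the knob.

>>> {"fn": "apply_moves", "kwargs": {"plan": [[-0.025, 0, 0, 0, 0, 0], [-0.045, 0, 0.001, 0, 0, 0], [-0.045, 0, 0, 0, 0, 0], [-0.028, 0, 0, 0, 0, 0], [0, 0, 0, 0, -10.5, 0], [0, 0, 0, 0, -10.5, 0], [0, 0, 0, 0, -10.5, 0], [0, 0, 0, 0, -10.5, 0], [0, 0, 0, 0, -10.5, 0], [0, 0, 0, 0, -10.5, 0], [0, 0, 0, 0, -10.5, 0], [0, 0, 0, 0, 0, 0], [0, 0, 0, 0, 0, 0]]}}

```text
clock: 12.82
tool_pos: [0.5254, 0.3009, 0.2283]
eef_rot: [-90.0, 0.1, 5.9]
wrist_force: [-0.2, -0.4, -0.1]
opening: 0.879
```

```bash
python3 - <<'E'
from h import *
s=robot.sense();print(s["tool_pos"],s["eef_rot"],s["q"])
im=robot.grab_frame("wrist");cv2.imwrite("pics/w5.png",im);c=cam("wrist",s)
import json;json.dump({k:s[k].tolist() for k in("tool_pos","eef_rot")},open("s5.json","w"))
print(proj(c,[[.526,.301,.139]]))
E
```

```text
[0.5254 0.3009 0.2283] [-90.0235   0.0882   5.9043] [ 21.6139  15.6857  83.9563   0.0013  80.4493 -74.2907]
[[282.5507 216.6306]]
```

View pics/w5.png

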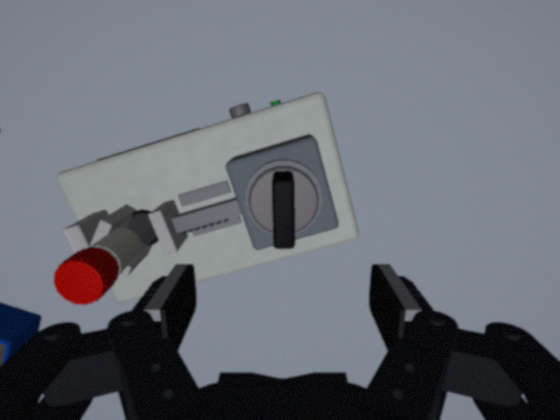

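The wrist picture shows the bar vertical at x≈284, rows 172–248, so it is aligned with the fingers. The disc is centred near (284,198).

```bash
python3 - <<'E'
from h import *
import json
s={k:np.array(v) for k,v in json.load(open("s5.json")).items()};c=cam("wrist",s);im=cv2.imread("pics/w5.png")
m=np.zeros(im.shape[:2],bool);m[165:255,262:306]=im[165:255,262:306].max(2)<50
for ce,st in blobs(m,300):
    print(ce,st);ys,xs=np.nonzero(m); print("x mid",[(y,xs[ys==y].min(),xs[ys==y].max()) for y in range(175,248,8)])
    b=st[1]+st[3]
    for z in(.135,.14): print(z,"far end in tool",go(plane(c,(ce[0],b),z)[0],s), "width",np.ptp(xs[ys>225])*(.2283+.137-z)/c[0][0,0])
print("disc",plane(c,(284,198),.099),go(plane(c,(284,198),.099)[0],s))
u=np.array([-np.sin(np.radians(22.4)),np.cos(np.radians(22.4))]);print("from pad",np.array([.5807,.1672])+.145*u)
E
```

```text
[283.1562 209.2757] [ 272  171   23   77 1556]
x mid [(175, np.int64(274), np.int64(292)), (183, np.int64(272), np.int64(293)), (191, np.int64(273), np.int64(293)), (199, np.int64(273), np.int64(293)), (207, np.int64(273), np.int64(293)), (215, np.int64(273), np.int64(293)), (223, np.int64(274), np.int64(293)), (231, np.int64(273), np.int64(294)), (239, np.int64(274), np.int64(293)), (247, np.int64(277), np.int64(290))]
0.135 far end in tool [0.0263 0.0933 0.0005] width 0.014053409668281664
0.14 far end in tool [0.0242 0.0883 0.0005] width 0.013748298733234297
disc [[0.5225 0.3018 0.099 ]] [-0.0025  0.1293  0.0013]
from pad [0.5254 0.3013]
```

>>> {"fn": "apply_moves", "kwargs": {"plan": [[0, 0.02, 0, 0, 0, 0], [0, 0.035, 0, 0, 0, 0], [0, 0.035, 0, 0, 0, 0], [0, 0.02, 0, 0, 0, 0], [0, 0.01, 0, 0, 0, 0], [0, 0, 0, 0, 0, 0], [0, 0, 0, 0, 0, 0]]}}

```text
clock: 13.75
tool_pos: [0.527, 0.3016, 0.1108]
eef_rot: [-90.0, -0.2, 6.0]
wrist_force: [0.4, 0.1, -0.4]
opening: 0.878
```

>>> {"fn": "apply_moves", "kwargs": {"plan": [[0, 0, 0, 0, 0, 0], [0, 0, 0, 0, 0, 0], [0, 0, 0, 0, 0, 0], [0, 0, 0, 0, 0, 0], [0, 0, 0, 0, 0, 0], [0, 0, 0, 0, 0, 0], [0, 0, 0, 0, 0, 0], [0, 0, 0, 0, 0, 0]], "fingers": 0.005, "squeeze": 80}}

```text
clock: 14.75
tool_pos: [0.5259, 0.3015, 0.1097]
eef_rot: [-90.0, -0.0, 6.1]
wrist_force: [-1.3, 2.2, 4.8]
opening: 0.174
```

```bash
python3 - <<'E'
from h import *
s=robot.sense()
for k in("tool_pos","eef_rot","q","wrist_force","ft_torque","opening"):print(k,s[k])
E
```

```text
tool_pos [0.5259 0.3015 0.1097]
eef_rot [-89.9582  -0.028    6.0614]
q [ 21.6327  22.4643  89.9506   0.0354  67.5469 -74.4422]
wrist_force [-1.348   2.2237  4.7849]
ft_torque [0.3942 0.3834 0.285 ]
opening 0.17427077444750821
```

>>> {"fn": "apply_moves", "kwargs": {"plan": [[0, 0, 0, 0, 5, 0], [0, 0, 0, 0, 8, 0], [0, 0, 0, 0, 8, 0], [0, 0, 0, 0, 8, 0], [0, 0, 0, 0, 8, 0], [0, 0, 0, 0, 8, 0]]}}

```text
clock: 15.5
tool_pos: [0.5259, 0.3012, 0.1097]
eef_rot: [-90.0, 0.0, -39.2]
wrist_force: [-1.9, 1.6, 6.4]
opening: 0.174
```

```bash
cat > st.py <<'E'
from h import *
s=robot.sense()
print(s["clock"],s["tool_pos"],s["eef_rot"],"q6",s["q"][5],"F",s["wrist_force"],"T",s["ft_torque"],s["opening"],s["effort"][[0,5]])
E
python3 st.py; python3 - <<'E'
from h import *
import time
S=robot.grab_frame("scene");D=robot.grab_frame("side")
cv2.imwrite("pics/t1.png",np.hstack([cv2.resize(S[100:220,265:385],None,fx=3.3,fy=3.3,interpolation=2),cv2.resize(D[220:360,210:350],(396,396),interpolation=2)]))
E
python3 st.py
```

```text
15.5 [0.5259 0.3012 0.1097] [-89.9866   0.0008 -39.1953] q6 -29.183684589415225 F [-1.8783  1.613   6.4271] T [0.2146 0.3891 0.334 ] 0.173856543088129 [-1.779  -0.6141]
15.6 [0.5258 0.3012 0.1097] [-89.9804   0.0214 -39.1377] q6 -29.26106993601121 F [-1.9215  1.5914  5.7768] T [ 0.2058  0.3991 -0.2411] 0.17761678126255226 [-1.0966  0.1016]
```

View pics/t1.png

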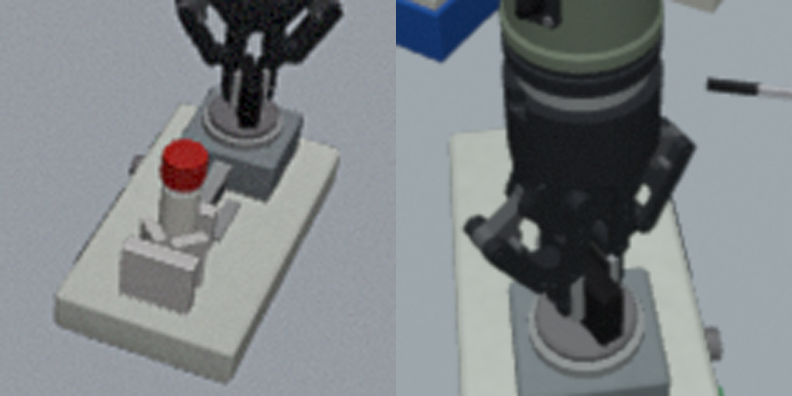

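The jaw follows the clockwise turn and the tube stands undisturbed. Torque reads about +0.33 while moving.

>>> {"fn": "apply_moves", "kwargs": {"plan": [[0, 0, 0, 0, 5, 0], [0, 0, 0, 0, 8, 0], [0, 0, 0, 0, 8, 0], [0, 0, 0, 0, 8, 0], [0, 0, 0, 0, 8, 0], [0, 0, 0, 0, 8, 0]]}}

```text
clock: 16.35
tool_pos: [0.5256, 0.3011, 0.1097]
eef_rot: [-90.0, 0.0, -84.2]
wrist_force: [-1.5, 0.5, 6.7]
opening: 0.173
```

```bash
python3 st.py
```

```text
16.35 [0.5256 0.3011 0.1097] [-90.0359   0.0002 -84.1957] q6 15.814639797304288 F [-1.4747  0.5145  6.7475] T [0.2227 0.507  0.2892] 0.1733212881379138 [-1.7823 -0.6124]
```

>>> {"fn": "apply_moves", "kwargs": {"plan": [[0, 0, 0, 0, 5, 0], [0, 0, 0, 0, 5, 0], [0, 0, 0, 0, 5, 0]]}}

```text
clock: 16.73
tool_pos: [0.5255, 0.3011, 0.1097]
eef_rot: [-90.0, -0.0, -99.1]
wrist_force: [-3.3, 0.8, 6.6]
opening: 0.177
```

```bash
python3 st.py
```

```text
16.725 [0.5255 0.3011 0.1097] [-90.044   -0.0107 -99.1004] q6 30.718679408880053 F [-3.3388  0.8409  6.6014] T [0.1549 0.6073 0.3358] 0.1769916400991347 [-1.8432 -0.2715]
```

>>> {"fn": "apply_moves", "kwargs": {"plan": [[0, 0, 0, 0, 3, 0], [0, 0, 0, 0, 3, 0]]}}

```text
clock: 16.98
tool_pos: [0.5254, 0.3011, 0.1096]
eef_rot: [-90.1, -0.0, -105.0]
wrist_force: [-2.9, 0.2, 6.9]
opening: 0.171
```

```bash
python3 st.py
```

```text
16.975 [0.5254 0.3011 0.1096] [ -90.052    -0.0164 -105.0343] q6 36.65157524895044 F [-2.9494  0.2187  6.9382] T [0.234  0.6506 0.2659] 0.1709366590498195 [-1.8548 -0.0539]
```

>>> {"fn": "apply_moves", "kwargs": {"plan": [[0, 0, 0, 0, 3, 0], [0, 0, 0, 0, 3, 0]]}}

```text
clock: 17.23
tool_pos: [0.5254, 0.3011, 0.1097]
eef_rot: [-90.1, -0.0, -111.0]
wrist_force: [-4.3, 2.4, 7.8]
opening: 0.171
```

```bash
python3 st.py
```

```text
17.225 [0.5254 0.3011 0.1097] [ -90.0531   -0.0223 -111.0348] q6 42.652645127500676 F [-4.2878  2.4126  7.7937] T [0.1893 0.6156 0.3179] 0.17144420557701817 [-1.9135 -0.0412]
```

>>> {"fn": "apply_moves", "kwargs": {"plan": [[0, 0, 0, 0, 3, 0], [0, 0, 0, 0, 3, 0]]}}

```text
clock: 17.48
tool_pos: [0.5253, 0.3012, 0.1097]
eef_rot: [-90.1, -0.0, -117.0]
wrist_force: [-3.3, 1.3, 6.9]
opening: 0.177
```

```bash
python3 st.py
```

```text
17.475 [0.5253 0.3012 0.1097] [ -90.0541   -0.0255 -117.0326] q6 48.65018268440714 F [-3.3382  1.3287  6.8629] T [0.2528 0.6786 0.3213] 0.17661966886097236 [-1.9597 -0.0411]
```

>>> {"fn": "apply_moves", "kwargs": {"plan": [[0, 0, 0, 0, 3, 0]]}}

```text
clock: 17.6
tool_pos: [0.5253, 0.3012, 0.1097]
eef_rot: [-90.1, -0.0, -120.0]
wrist_force: [-3.4, 1.1, 6.8]
opening: 0.173
```

```bash
python3 st.py
```

```text
17.6 [0.5253 0.3012 0.1097] [ -90.0542   -0.0287 -120.0335] q6 51.65301877799434 F [-3.3936  1.1372  6.8372] T [0.2702 0.6594 0.3221] 0.17318830583833097 [-1.9854 -0.0411]
```

>>> {"fn": "apply_moves", "kwargs": {"plan": [[0, 0, 0, 0, 3, 0]]}}

```text
clock: 17.73
tool_pos: [0.5253, 0.3012, 0.1097]
eef_rot: [-90.1, -0.0, -123.0]
wrist_force: [-3.9, 1.1, 6.8]
opening: 0.169
```

```bash
python3 st.py
```

```text
17.725 [0.5253 0.3012 0.1097] [ -90.057    -0.0339 -123.0355] q6 54.651340652763295 F [-3.9347  1.1323  6.7879] T [0.2659 0.6939 0.2881] 0.16901055618251268 [-2.0104 -0.0392]
```

>>> {"fn": "apply_moves", "kwargs": {"plan": [[0, 0, 0, 0, 3, 0]]}}

```text
clock: 17.85
tool_pos: [0.5253, 0.3012, 0.1096]
eef_rot: [-90.1, -0.0, -126.0]
wrist_force: [-2.7, 1.2, 6.8]
opening: 0.179
```

```bash
python3 st.py
```

```text
17.85 [0.5253 0.3012 0.1096] [ -90.0579   -0.0391 -126.0351] q6 57.65257276391405 F [-2.7238  1.2337  6.8201] T [0.2731 0.6243 0.2931] 0.1793641194252868 [-2.0395 -0.038 ]
```

>>> {"fn": "apply_moves", "kwargs": {"plan": [[0, 0, 0, 0, 3, 0]]}}

```text
clock: 17.98
tool_pos: [0.5253, 0.3012, 0.1097]
eef_rot: [-90.1, -0.0, -129.0]
wrist_force: [-3.6, 1.8, 7.9]
opening: 0.174
```

```bash
python3 st.py
```

```text
17.975 [0.5253 0.3012 0.1097] [ -90.0544   -0.037  -129.0316] q6 60.65174337674215 F [-3.58    1.7988  7.9369] T [0.3202 0.6675 0.3632] 0.17389542323384868 [-2.0658 -0.0383]
```

>>> {"fn": "apply_moves", "kwargs": {"plan": [[0, 0, 0, 0, 3, 0]]}}

```text
clock: 18.1
tool_pos: [0.5253, 0.3012, 0.1097]
eef_rot: [-90.1, -0.0, -132.0]
wrist_force: [-4.2, 0.5, 6.9]
opening: 0.171
```

```bash
python3 st.py
```

```text
18.1 [0.5253 0.3012 0.1097] [ -90.0573   -0.0413 -132.0323] q6 63.65002540474311 F [-4.2338  0.4728  6.8943] T [0.2387 0.657  0.2792] 0.17094035158008294 [-2.1101 -0.02  ]
```

>>> {"fn": "apply_moves", "kwargs": {"plan": [[0, 0, 0, 0, 3, 0]]}}

```text
clock: 18.23
tool_pos: [0.5253, 0.3012, 0.1097]
eef_rot: [-90.1, -0.0, -135.0]
wrist_force: [-4.3, 1.8, 6.4]
opening: 0.177
```

```bash
python3 st.py
```

```text
18.225 [0.5253 0.3012 0.1097] [ -90.0506   -0.0462 -135.0141] q6 66.63513273267617 F [-4.3319  1.8174  6.3782] T [0.295  0.6174 0.4406] 0.17715304230910112 [-2.2869  0.1167]
```

>>> {"fn": "apply_moves", "kwargs": {"plan": [[0, 0, 0, 0, 2.5, 0]]}}

```text
clock: 18.35
tool_pos: [0.5252, 0.3012, 0.1097]
eef_rot: [-90.0, -0.1, -137.5]
wrist_force: [-3.2, 1.5, 6.9]
opening: 0.171
```

```bash
python3 st.py
```

```text
18.35 [0.5252 0.3012 0.1097] [ -90.0442   -0.0516 -137.4729] q6 69.10296954699058 F [-3.1759  1.5248  6.9409] T [0.2801 0.6684 0.5598] 0.17106059710356727 [-2.4229  0.3006]
```

>>> {"fn": "apply_moves", "kwargs": {"plan": [[0, 0, 0, 0, 2.5, 0]]}}

```text
clock: 18.48
tool_pos: [0.5252, 0.3012, 0.1097]
eef_rot: [-90.0, -0.1, -140.0]
wrist_force: [-3.8, 0.9, 7.2]
opening: 0.174
```

```bash
python3 st.py
```

```text
18.475 [0.5252 0.3012 0.1097] [ -90.0409   -0.051  -139.9637] q6 71.5931740255401 F [-3.8026  0.9133  7.1924] T [0.2471 0.7098 0.6062] 0.17380020184724793 [-2.4053  0.2717]
```

>>> {"fn": "apply_moves", "kwargs": {"plan": [[0, 0, 0, 0, 2.5, 0]]}}

```text
clock: 18.6
tool_pos: [0.5252, 0.3013, 0.1097]
eef_rot: [-90.0, -0.1, -142.5]
wrist_force: [-3.0, 1.5, 7.4]
opening: 0.173
```

```bash
python3 st.py
```

```text
18.6 [0.5252 0.3013 0.1097] [ -90.0412   -0.0515 -142.4709] q6 74.10016791606587 F [-2.9767  1.5282  7.4254] T [0.3229 0.6597 0.5147] 0.17310028682491826 [-2.395   0.2374]
```

>>> {"fn": "apply_moves", "kwargs": {"plan": [[0, 0, 0, 0, 2.5, 0]]}}

```text
clock: 18.73
tool_pos: [0.5252, 0.3013, 0.1097]
eef_rot: [-90.0, -0.1, -145.0]
wrist_force: [-3.0, 1.5, 7.8]
opening: 0.176
```

```bash
python3 st.py
```

```text
18.725 [0.5252 0.3013 0.1097] [ -90.0433   -0.0558 -144.9788] q6 76.6067130911952 F [-3.0415  1.4729  7.8203] T [0.2897 0.6675 0.4682] 0.17620439553900274 [-2.3621  0.1775]
```

>>> {"fn": "apply_moves", "kwargs": {"plan": [[0, 0, 0, 0, 2.5, 0]]}}

```text
clock: 18.85
tool_pos: [0.5252, 0.3013, 0.1097]
eef_rot: [-90.0, -0.1, -147.5]
wrist_force: [-5.2, 1.5, 6.8]
opening: 0.169
```

```bash
python3 st.py
```

```text
18.85 [0.5252 0.3013 0.1097] [ -90.0443   -0.0541 -147.4915] q6 79.11888820287732 F [-5.2268  1.5008  6.7987] T [0.328  0.7008 0.3412] 0.16912223039517524 [-2.3082  0.0909]
```

>>> {"fn": "apply_moves", "kwargs": {"plan": [[0, 0, 0, 0, 2, 0]]}}

```text
clock: 18.98
tool_pos: [0.5252, 0.3013, 0.1097]
eef_rot: [-90.0, -0.1, -149.5]
wrist_force: [-3.4, 1.1, 7.0]
opening: 0.177
```

```bash
python3 st.py
```

```text
18.975 [0.5252 0.3013 0.1097] [ -90.0495   -0.0564 -149.4959] q6 81.11826421678663 F [-3.4361  1.1088  6.976 ] T [0.2882 0.6822 0.2935] 0.17718010668052514 [-2.2496  0.0763]
```

>>> {"fn": "apply_moves", "kwargs": {"plan": [[0, 0, 0, 0, 1.5, 0]]}}

```text
clock: 19.1
tool_pos: [0.5252, 0.3013, 0.1097]
eef_rot: [-90.1, -0.1, -151.0]
wrist_force: [-3.4, 3.0, 6.1]
opening: 0.174
```

```bash
python3 st.py
```

```text
19.1 [0.5252 0.3013 0.1097] [ -90.0508   -0.0589 -150.9952] q6 82.61508044750826 F [-3.4392  2.9674  6.098 ] T [0.2797 0.686  0.2687] 0.17411518853347327 [-2.2013  0.0631]
```

>>> {"fn": "apply_moves", "kwargs": {"plan": [[0, 0, 0, 0, 1.2, 0]]}}

```text
clock: 19.23
tool_pos: [0.5252, 0.3013, 0.1097]
eef_rot: [-90.1, -0.1, -152.2]
wrist_force: [-3.8, 1.4, 6.4]
opening: 0.172
```

```bash
python3 st.py
```

```text
19.225 [0.5252 0.3013 0.1097] [ -90.058    -0.0595 -152.2006] q6 83.81290614022261 F [-3.7547  1.4016  6.3853] T [0.307  0.6871 0.1727] 0.17175373463540014 [-2.1607  0.0292]
```

>>> {"fn": "apply_moves", "kwargs": {"plan": [[0, 0, 0, 0, 0.7, 0]]}}

```text
clock: 19.35
tool_pos: [0.5252, 0.3013, 0.1097]
eef_rot: [-90.1, -0.1, -152.9]
wrist_force: [-4.5, 1.8, 6.4]
opening: 0.171
```

```bash
python3 st.py
```

```text
19.35 [0.5252 0.3013 0.1097] [ -90.0579   -0.059  -152.8895] q6 84.50208123327191 F [-4.5109  1.757   6.4495] T [0.2753 0.6559 0.227 ] 0.1705169726094893 [-2.2387  0.1542]
```

The torque fell from about 0.6 to about 0.2, and the joint effort then began to turn up. That is the end of the slip, so I stop and let go.

>>> {"fn": "apply_moves", "kwargs": {"plan": [[0, 0, 0, 0, 0, 0], [0, 0, 0, 0, 0, 0], [0, 0, 0, 0, 0, 0], [0, 0, 0, 0, 0, 0], [0, 0, 0, 0, 0, 0]], "fingers": 0.08}}

```text
clock: 19.98
tool_pos: [0.5259, 0.301, 0.1091]
eef_rot: [-90.0, -0.0, -152.9]
wrist_force: [-0.7, 0.2, 1.2]
opening: 0.94
```

>>> {"fn": "apply_moves", "kwargs": {"plan": [[0, -0.02, 0, 0, 0, 0], [0, -0.04, 0, 0, 0, 0], [0, -0.04, 0, 0, 0, 0], [0, -0.03, 0, 0, 0, 0], [0, -0.02, 0, 0, 0, 0], [0, 0, 0, 0, 0, 0], [0, 0, 0, 0, 0, 0]]}}

```text
clock: 20.85
tool_pos: [0.5254, 0.3009, 0.2589]
eef_rot: [-90.0, -0.0, -152.8]
wrist_force: [-0.0, 0.7, -0.4]
opening: 0.934
```

```bash
python3 st.py; python3 - <<'E'
from h import *
S=robot.grab_frame("scene");W=robot.grab_frame("wrist")
cv2.imwrite("pics/end.png",np.hstack([cv2.resize(S[80:320,100:385],(427,360),interpolation=2),cv2.resize(W,(373,280))[:,:] if 0 else cv2.copyMakeBorder(cv2.resize(W,(373,280)),0,80,0,0,0)]))
E
```

```text
20.85 [0.5254 0.3009 0.2589] [ -90.0027   -0.0336 -152.8455] q6 84.4637229687187 F [-0.0231  0.6767 -0.4367] T [-0.0149 -0.0226  0.0186] 0.9335924285083442 [0.0176 0.    ]
```

View pics/end.png

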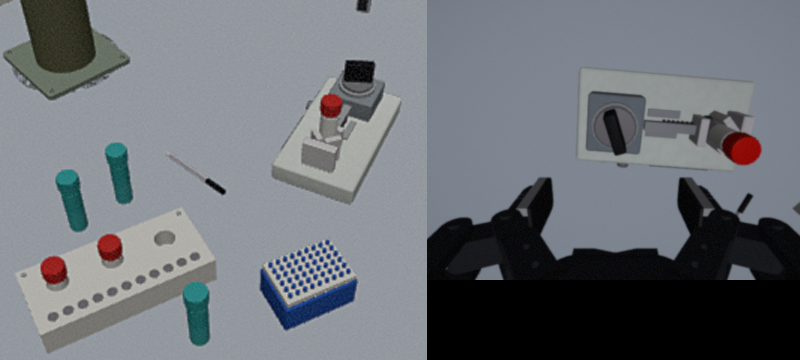

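The final picture shows the tube upright in the V with the jaw closed on it. The knob has sprung back about 15°, and the rack tubes, pen, tip box and look-alikes are as they were.

```bash
python3 -c "
from cell import robot
print(robot.hand_in())"
```

```text
the job is handed in; nothing more can be done
None
```

The tall tube is standing upright on the mixer's pad, clamped between the V-block and the jaw, and the job is handed in at about 21 s of the 72 s limit.

- **Placing:** I gripped the tube by its cap, lifted it from the rack and lowered it until the first contact, about 3 N.
- **Clamping:** One clockwise grasp of about 159° closed the jaw.
    - **Torque:** It ran at about 0.3 N m while free, peaked at about 0.6 and fell to about 0.17–0.23 over about 14° of slip.
    - **Stopping point:** I stopped at the first small rise in joint effort, which marks the end of the slip. The last 0.7° step may therefore have just touched the solid stop; the wrist torque still read only 0.23 N m.
- **Last checks:** After I let go, the pictures show the knob sprung back about 15°, the tube upright with the jaw against it, and the gripper clear with no force on the wrist. The short tubes, look-alikes, pen and tip box appear unmoved; I checked this by eye only. No check failed.

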